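# Hold the sprung enclosure lid at its index mark

### The job

On the optical table, turn the captive wing nut on the black enclosure anticlockwise (seen from above) about a quarter turn to its stop, so that its hold-down clip is clear of the lid. Then lift the sprung lid by its bar handle until the lid lines up with the index bar on the dial at the end of the enclosure, and finish holding it there, still, by the handle: do not let go or let it snap shut. Leave the index bar's setting and the loose lens holder, screwdriver and post alone.

Things in the scene. Friction and masses are not known exactly. Their poses are not given: they have to be found in the camera images.
- enclosure: Fixed black instrument box, 280 (x) x 200 (y) x 90 mm high, with a lid. Origin: centre of its underside, on the table. x runs along the hinge to the end with the dial (thin black disc with white ticks, 150 mm across, centred on the hinge line, at x = 145 to 149 mm); y points to the hinge side; handle and wing nut are at the -y side, the nut on an aluminium bracket (top 100 mm high) away from the dial.
- lid (a joint): Lid angle in rad: 0 shut, positive as its free (-y) edge rises (a turn about the enclosure's -x axis), stop at 1.3. The hinge is sprung towards shut and has no detent: about 5 N straight up at the handle to start it, 6 to 8 N at the index bar's angle; let go, it snaps shut. While the clip lies over it, it is held down.
- lid_hinge (a point): Middle of the lid's hinge line, 95 mm above the table, 100 mm from the enclosure's centre on its +y side. Turns with the lid: x along the hinge towards the dial, -y along the lid towards its free edge, z out of the lid's top.
- lid_edge (a point): Corner of the lid at its free edge, dial end, at mid-thickness; 200 mm from the hinge line. The lid is 280 x 200 x 10 mm, its mid-plane passes through the hinge line; a white line runs along its dial-end edge. Axes as lid_hinge.
- handle_mid (a point): Middle of the steel bar handle on the lid, on the bar's centre line: the place to grip, fingers on the two sides facing to and away from the hinge. Round bar 12 mm thick, 90 mm between leg centres, parallel to the hinge, on two legs, 45 mm above the lid's top (145 mm above the table with the lid shut), 170 mm from the hinge line, 30 mm from the lid's middle towards the dial. Axes as lid_hinge.
- nut (a joint): Angle of the captive wing nut in rad: 0 with the clip pointing straight over the lid (enclosure +y), positive anticlockwise seen from above; starts at 0 to 0.3, hard stop at 1.65; the clip is clear of the lid from about 1.2. Light friction (0.08 N m), stays where it is left and does not rise as it turns.
- nut_grip (a point): Centre of the wing of the steel nut, on its upright turning axis, 135 mm above the table, at enclosure x = -100, y = -130 mm. The wing is an upright plate 12 mm thick (x of this point), 44 mm long (y) and 32 mm high (z), 119 to 151 mm above the table; a round neck of 20 mm diameter joins it to the clip below.
- clip_tip (a point): Tip of the steel hold-down clip that turns with the nut: a flat bar 16 mm wide, 5 mm thick, 102 to 107 mm above the table, reaching 60 mm from the nut's axis along the +y of nut_grip.
- index (a joint): Setting of the index bar in rad, 0.28 to 0.74: the lid angle at which the lid lines up with the bar (lid equal to it). Stiffly clamped; not to be moved.
- index_tip (a point): Near the index bar's outer end, 200 mm from the hinge line: a narrow brass bar, 12 mm high and 4 mm thick, with a dark line along it, standing out from the dial's centre just outside the lid's dial end (enclosure x = 151 to 155 mm), turning about the hinge line. -y points outward along the bar: the lid is right when its y is parallel to this y.
- lens: Loose black round lens holder on a post and flat foot (70 x 50 mm foot, about 135 mm tall), a bystander. Origin: under its foot.
- screwdriver: Loose screwdriver lying on the table on the hinge side, a bystander.
- post: Loose short aluminium post with a wider foot (40 mm across, 60 mm tall), standing, a bystander. Origin: under its foot.

How it is judged (in metres and radians):
On the way:
1. the wing nut is turned until its clip is clear of the lid, the lid still shut (value of joint nut above 1.25 rad and value of joint lid below 0.06 rad), for 0.2 s.
At the end, for the whole second after the job is handed in: The robot is holding the lid still (under 0.1 rad/s) by its bar handle (fingers press on it with more than 2 N, the grasp within 60 mm of the bar's middle), the lid within 0.06 rad of the index bar, and the nut's clip still turned clear of the lid (nut beyond 1.25 rad) (angle between the y axis of lid_edge and the y axis of index_tip, either way round below 0.06 rad and velocity of joint lid between -0.1 and 0.1 rad/s and contact force between the fingers and lid above 2 N and distance between the grasp point and handle_mid below 0.06 m and value of joint nut above 1.25 rad); the arm keeps its last pose, push and grip.
It fails at once if the lid snaps shut (closes faster than 1.5 rad/s) (velocity of joint lid below -1.5 rad/s).
It fails at once if the index bar's setting is shifted (its tip moves more than 8 mm) (distance of index_tip from where it was at the start of the episode above 0.008 m).
It fails at once if the lens holder is disturbed (moved more than 20 mm) (distance of lens from where it was at the start of the episode above 0.02 m).
It fails at once if the screwdriver is disturbed (moved more than 20 mm) (distance of screwdriver from where it was at the start of the episode above 0.02 m).
It fails at once if the post is disturbed (moved more than 20 mm) (distance of post from where it was at the start of the episode above 0.02 m).
It also fails if it takes over 42 s, if anything falls off the work surface, if the arm or the gripper's body presses on something with over 40 N, if the wrist force passes 120 N, or if a joint passes its speed limit or range.

### The arm

A 6-joint arm with a two-finger parallel gripper is mounted at the origin on the work surface. World frame = base frame: x ahead of the robot, y to its left, z up, the work surface at z = 0. Lengths are in mm, angles in rad, forces in N, time in s.
With the tool pointing down it reaches from about 275 to 750 mm from the base axis. Payload 10.2 kg.
Tool frame: the origin (TCP) lies at the very end of the fingers, on their centre line; the grasp point (between the pads) lies 19 mm behind it; z points along the fingers, y is the direction in which the jaws open and shut (so a half turn about z gives the same grasp; the last joint's range is limited). The gripper opens to 85 mm and grips with 20 to 120 N. Pads are 22 mm wide; open, the fingers measure 114 mm over their backs; the gripper's body (76 mm by 85 mm) begins 54 mm behind the grasp point. The pads swing forward as they close: fully open they stand 13 mm farther back than shut.
Start: joints at [-1.373, 0.313, 1.498, -0, 1.331, -0.223], TCP at [214.446, -479.212, 231.294] pointing down, gripper open.
Joint ranges: [-2.94, 2.94], [-0.97, 2.17], [0.19, 2.56], [-1.23, 4.37], [0.02, 3.11], [-2.88, 2.88]. Speed limits (rad/s): [2.39, 2.39, 3.01, 3.14, 3.14, 3.14].

### API

Orientations are given as a unit quaternion [x, y, z, w].
In Python, from rig import manip, viewer gives the robot as it stands.
- The arm moves only by the tool jog_arm, never from a script. Its argument "targets" is a list that holds one entry, the list of rows, each a list of 7 numbers: the shift along the tool's x, y, z in units of 40 mm (1.0 is 40 mm), then the turn, a rotation vector about the tool's x, y, z in rad, then the closure, from 0 (fully open) to 1 (shut). A call has 1 to 10 rows; each row is the pose to reach, as a shift and turn from the pose commanded when the call began, along the tool's axes at that moment; what a row does not reach only later rows make up. A row lasts 1/10 s, in which the tool goes at most 50 mm and 8.59 degrees, less where a joint would pass 70% of its speed; a pose out of reach is approached as far as the arm can. A call with a gripper value outside its range is refused whole. The fingers move at their own pace and stop on an object; "force" is the grip in N (left out, the last holds). Time passes only in rows, so rows that repeat a pose let the fingers close. It gives the time, the measured TCP pose, the force and the opening at its end, in the units of the state.
- manip.get_state(): the state, without advancing time (a new reading comes with each control period).
- viewer.capture(name): name is "scene" or "top"; returns a dict with "color" (384x512x3 uint8, blue, green, red), "range_z" (384x512 float32, mm along the optical axis (not along the pixel's ray), 0 where there is no reading), "vertical_fov" (degrees; the focal length in pixels is half the picture's height over the tangent of half this angle, whatever the lens; pixels are square), "cx", "cy" (the principal point, pixels), "D" ([k1, k2, p1, p2, k3] as OpenCV has them; the pictures are not rectified), "world_from_camera" (4x4, takes a point from camera to world coordinates). Camera axes: x right, y up, looking along -z (the intrinsics and any distortion apply to the point x, -y, -z); pixel columns grow to the right and rows downward; lengths in mm; the calibration is good to about 2 mm. A picture is of the moment at which its call begins.
- manip.close_job(): hands the job in, once; it reports no verdict.
The state is a dict: "time": time; "joints": joint angles; "dq": joint speeds; "joint_torque": joint torques, N m; "eef_pos": TCP position; "eef_rot": TCP orientation; "ft_force": force on the tool from outside, world axes, zero at the start; "wrist_torque": the same for the moment, N m; "opening": finger opening in mm.
Only numpy, scipy, OpenCV 4.12 (cv2) and the standard library are available. Lean on these libraries where they do the work, as an engineer would, in place of code of your own. Each camera call takes 0.05 s, during which the arm holds its last target. There are 200 camera calls.

## Working session

There is one attempt and no reset: what is moved stays moved. The work goes in short steps, Python scripts to look and compute and a tool call to move; the robot and the scene stay as the last step left them, time stands still between calls to the robot, and variables do not carry over. Pictures are saved under pics/ and viewed, about 8 in all and at most 12, crops included, and the job is handed in when it is done.

Besides the shell and the picture viewer there is one more tool, called after "Call:" as name(argument=value, ...), one argument or row to a line, values as JSON. jog_arm: Moves the arm, as the interface text tells. Its arguments: {"type":"object","properties":{"targets":{"type":"array","items":{"type":"array","items":{"type":"array","items":{"type":"number"}}}},"force":{"type":"number"}},"required":["targets"]}

```bash
mkdir -p pics; ls; cat > h.py <<'E'
import numpy as np, cv2
from rig import manip, viewer
def cap(n):
    c=viewer.capture(n); h=c["color"].shape[0]
    f=h/2/np.tan(np.radians(c["vertical_fov"])/2)
    c["K"]=np.array([[f,0,c["cx"]],[0,f,c["cy"]],[0,0,1.]]); c["T"]=np.array(c["world_from_camera"]); c["D"]=np.array(c["D"],float); return c
def rays(c,px):
    u=cv2.undistortPoints(np.array(px,float).reshape(-1,1,2),c["K"],c["D"]).reshape(-1,2)
    d=np.c_[u[:,0],-u[:,1],-np.ones(len(u))]
    return c["T"][:3,3],d@c["T"][:3,:3].T
def onplane(c,px,z):
    o,d=rays(c,px); return o+d*((z-o[2])/d[:,2])[:,None]
def depthpts(c,px):
    o,d=rays(c,px); p=np.array(px).astype(int); return o+d*c["range_z"][p[:,1],p[:,0]][:,None]
E
python3 - <<'E'
from h import *
for n in("scene","top"):
    c=cap(n); cv2.imwrite(f"pics/{n}0.png",c["color"]); print(n,c["K"][0,0],c["cx"],c["cy"],c["D"],c["T"].round(3).tolist())
    np.savez(f"{n}0.npz",**{k:c[k] for k in("color","range_z","K","D","T")})
print(manip.get_state())
E
```

```text
pics
scene 496.462343705196 257.6959043253246 187.71948182246078 [-0.15901598  0.          0.          0.          0.        ] [[0.802, -0.336, 0.494, 1139.772], [0.597, 0.469, -0.651, -667.967], [-0.013, 0.817, 0.577, 729.107], [0.0, 0.0, 0.0, 1.0]]
top 428.94148093776727 260.97478013522715 188.43154475055164 [-0.14210167  0.          0.          0.          0.        ] [[-0.024, 0.996, -0.087, 517.741], [-1.0, -0.023, 0.01, 72.934], [0.008, 0.087, 0.996, 1236.494], [0.0, 0.0, 0.0, 1.0]]
{'time': 0.1, 'joints': array([-1.37338992e+00,  3.13388878e-01,  1.49833377e+00,  2.53715926e-07,
        1.33097230e+00, -2.23384303e-01]), 'dq': array([-0.00054668,  0.00213912, -0.00217015,  0.00107989, -0.00022184,
        0.0007175 ]), 'joint_torque': array([ 2.74523656e-03, -4.12901115e+01, -2.60141301e+01, -2.15108489e-04,
        3.01436485e-03,  1.31868042e-06]), 'eef_pos': array([ 214.40690641, -478.98993861,  230.80523116]), 'eef_rot': array([ 9.77948280e-01,  2.08846491e-01,  7.28182352e-06, -5.51099279e-04]), 'ft_force': array([ 0.319549  , -0.78690038, -0.51135678]), 'wrist_torque': array([0.01010731, 0.01121812, 0.060415  ]), 'opening': 85.46104555401308}
```

View pics/scene0.png

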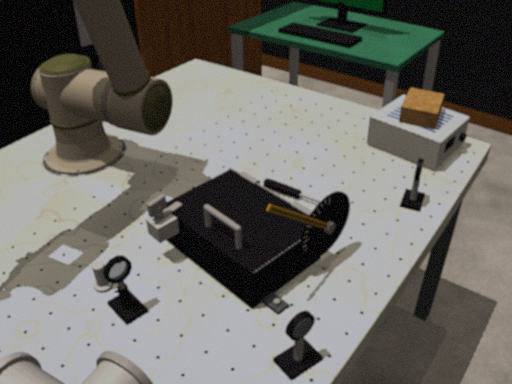

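View pics/top0.png

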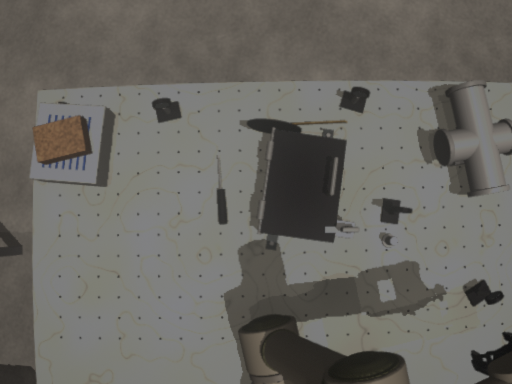

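The scene view shows the dial at (325,225), brass bar from (270,208) to (330,228), handle (222,222) and nut (160,212). In the top view the lid spans (262..347, 130..241), the handle is at (334,176), the nut at (342,228), the lens at (392,210) and the post at (388,240).

```bash
python3 - <<'E'
from h import *
def ld(n):
    z=np.load(n+"0.npz"); return {k:z[k] for k in z.files}
c=ld("top"); s=ld("scene")
vv,uu=np.mgrid[0:384,0:512]; px=np.c_[uu.ravel(),vv.ravel()]
P=depthpts(c,px).reshape(384,512,3); ok=c["range_z"]>0
reg=np.zeros((384,512),bool); reg[110:262,240:370]=1
g=c["color"].max(2)
m=(reg&ok&(abs(P[...,2]-100)<9)&(g<70)).astype(np.uint8)
m=cv2.morphologyEx(m,cv2.MORPH_OPEN,np.ones((5,5)))
n,l,st,ce=cv2.connectedComponentsWithStats(m); i=1+st[1:,4].argmax(); print(st[i])
q=P[l==i]; r=cv2.minAreaRect(q[:,:2].astype(np.float32)); print("lid rect",r,np.median(q[:,2]))
for nm,(lo,hi) in {"hand":(130,165)}.items():
    mm=(reg&ok&(P[...,2]>lo)&(P[...,2]<hi)).astype(np.uint8)
    n,l,st,ce=cv2.connectedComponentsWithStats(mm)
    for i in range(1,n):
        if st[i,4]>8:
            q=P[l==i]; print(nm,st[i],q.mean(0).round(1),cv2.minAreaRect(q[:,:2].astype(np.float32)))
# lens, post
for nm,(a,b,x0,x1) in {"lenspost":(190,255,370,420)}.items():
    mm=np.zeros((384,512),np.uint8); mm[a:b,x0:x1]=(ok&(P[...,2]>25))[a:b,x0:x1]
    n,l,st,ce=cv2.connectedComponentsWithStats(mm)
    for i in range(1,n):
        if st[i,4]>8: q=P[l==i]; print(nm,st[i],q.mean(0).round(1),q.max(0).round(),q.min(0).round())
a=cv2.resize(c["color"][105:260,235:415],None,fx=4,fy=4,interpolation=cv2.INTER_CUBIC)
cv2.imwrite("pics/topz.png",cv2.convertScaleAbs(a,alpha=1.8))
b=cv2.resize(s["color"][160:320,140:360],None,fx=3.6,fy=3.6,interpolation=cv2.INTER_CUBIC)
cv2.imwrite("pics/scz.png",cv2.convertScaleAbs(b,alpha=1.8))
E
```

```text
[ 261  130   85  111 7199]
lid rect ((623.0520629882812, -53.516868591308594), (197.94224548339844, 281.61126708984375), 80.55970001220703) 99.98188487439575
hand [251 118  55  10 203] [782.7  12.4 148.5] ((784.9982299804688, 14.02792739868164), (140.5467071533203, 10.663897514343262), 81.45927429199219)
hand [328 157  10  39 187] [ 639.8 -124.1  149.1] ((640.6529541015625, -125.0860595703125), (12.65510368347168, 100.63816833496094), 80.50865173339844)
hand [341 226  19   7  87] [ 502.1 -162.1  148.2] ((503.156494140625, -163.53515625), (44.95059585571289, 15.474397659301758), 88.30130004882812)
lenspost [390 207  23   8 137] [ 548.8 -309.6  105.9] [ 558. -289.  135.] [ 540. -341.   26.]
lenspost [387 236  11  10  84] [ 466.  -300.5   55.3] [ 478. -289.   66.] [ 454. -313.   27.]
```

View pics/topz.png

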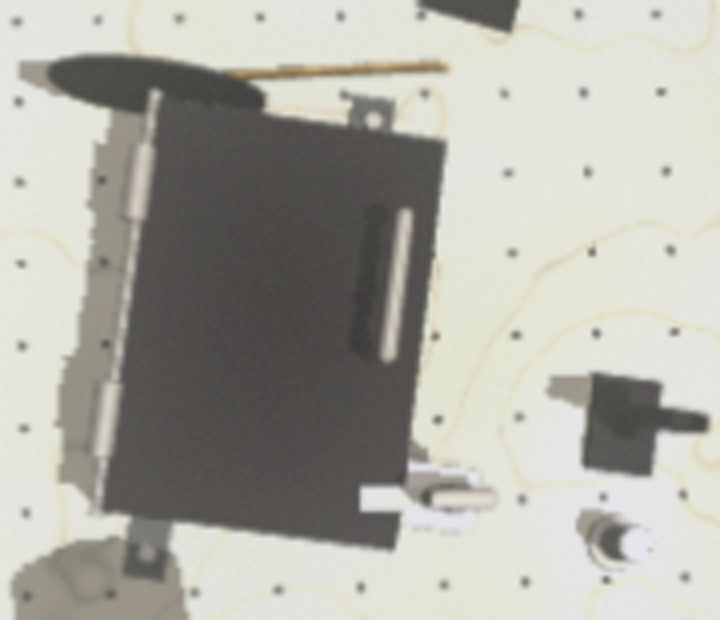

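View pics/scz.png

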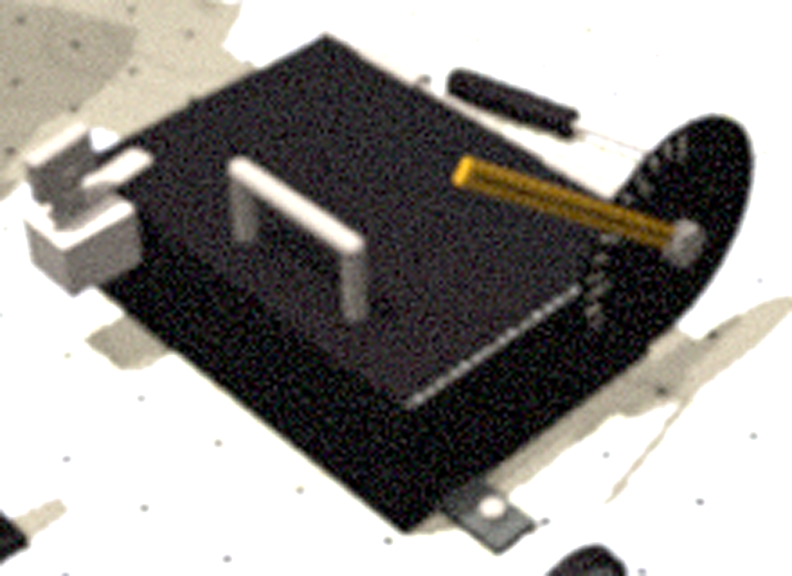

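The crops confirm the layout. The lid's yaw is about −9.4°, and handle and nut match their nominal spots to about 3 mm. The clip points over the lid, and the brass bar runs from crop (455,170) to (690,240). Next I measure the index angle on the plane of its outer face.

```bash
cat >> h.py <<'E'
yaw=np.radians(-9.44); ex=np.array([np.cos(yaw),np.sin(yaw),0]); ey=np.array([-ex[1],ex[0],0]); C=np.array([623,-53.5,0])
def onx(c,px,x):
    o,d=rays(c,px); t=(x-(o-C)@ex)/(d@ex); p=o+d*t[:,None]; return np.c_[(p-C)@ey,p[:,2]]
def brass(c):
    h=cv2.cvtColor(c["color"],cv2.COLOR_BGR2HSV); m=cv2.inRange(h,(12,110,50),(32,255,255)); 
    m[:170]=0; m[320:]=0; m[:,:200]=0; m[:,370:]=0
    m=cv2.morphologyEx(m,cv2.MORPH_CLOSE,np.ones((3,3)))
    n,l,st,ce=cv2.connectedComponentsWithStats(m); i=1+st[1:,4].argmax(); return np.argwhere(l==i)[:,::-1]
def index(c):
    p=onx(c,brass(c),155.); vx,vy,x0,y0=cv2.fitLine(p.astype(np.float32),cv2.DIST_HUBER,0,.01,.01).ravel()
    a=np.arctan2(vy,-vx) if vx<0 else np.arctan2(-vy,vx)
    d=p[p[:,0]<np.percentile(p[:,0],5)].mean(0); return a,np.arctan2(d[1]-95,100-d[0]),np.hypot(d[1]-95,100-d[0]),(y0+vy/vx*(100-x0))-95,len(p)
E
python3 - <<'E'
from h import *
z=np.load("scene0.npz"); c={k:z[k] for k in z.files}
print(index(c))
z=np.load("top0.npz"); t={k:z[k] for k in z.files}
h=cv2.cvtColor(t["color"],cv2.COLOR_BGR2HSV); m=cv2.inRange(h,(10,90,30),(32,255,255)); q=np.argwhere(m)[:,::-1]; q=q[(q[:,1]>115)&(q[:,1]<128)&(q[:,0]>290)&(q[:,0]<350)]
P=depthpts(t,q); y=(P-C)@ey; a=np.polyfit(y,P[:,2],1); print("top depth slope",np.arctan(-a[0]),len(q), P[:,2].max())
E
```

```text
(np.float32(0.6915376), np.float64(0.6933085658462387), np.float64(221.80774604575313), np.float32(3.444374), 473)
top depth slope 0.6779812990136345 53 243.8735707420717
```

Call:
jog_arm(
  targets=[
    [[0,0,0,0,0,-0.14,0],[0,0,0,0,0,-0.28,0],[0,0,0,0,0,-0.42,0],[0,0,0,0,0,-0.56,0],[0,0,0,0,0,-0.7,0],[0,0,0,0,0,-0.84,0],[0,0,0,0,0,-0.98,0],[0,0,0,0,0,-1.12,0]],
  ],
)

```text
time: 0.9
eef_pos: [214.4, -479.0, 231.0]
eef_rot: [0.716, 0.698, 0.0, -0.0]
ft_force: [0.2, -1.2, -0.1]
opening: 85.3
```

Call:
jog_arm(
  targets=[
    [[0.9,0.78,0,0,0,0,0],[1.8,1.56,0,0,0,0,0],[2.7,2.34,0,0,0,0,0],[3.6,3.12,0,0,0,0,0],[4.5,3.9,0,0,0,0,0],[5.4,4.68,0,0,0,0,0],[6.3,5.46,0,0,0,0,0],[7.2,6.24,0,0,0,0,0],[8.05,7.02,0.2,0,0,0,0.2],[8.05,7.02,0.5,0,0,0,0.3]],
  ],
)

```text
time: 1.9
eef_pos: [507.3, -162.1, 211.0]
eef_rot: [0.716, 0.698, 0.001, 0.0]
ft_force: [-0.1, -0.9, -0.3]
opening: 60.1
```

Call:
jog_arm(
  targets=[
    [[0,0,0.6,0,0,0,0.3],[0,0,1.2,0,0,0,0.3],[0,0,1.8,0,0,0,0.3],[0,0,2.3,0,0,0,0.3],[0,0,2.3,0,0,0,0.3]],
  ],
)

```text
time: 2.4
eef_pos: [503.1, -165.4, 116.7]
eef_rot: [0.718, 0.696, -0.001, -0.003]
ft_force: [0.1, -0.7, 0.3]
opening: 59.8
```

```bash
python3 - <<'E'
from h import *
c=cap("scene"); cv2.imwrite("pics/g1.png",cv2.convertScaleAbs(cv2.resize(c["color"][100:280,90:290],None,fx=3.2,fy=3.2),alpha=1.6))
s=manip.get_state(); print(s["eef_pos"],s["eef_rot"],s["ft_force"],s["opening"],s["joints"])
E
```

```text
[ 504.00358573 -165.85647053  118.48499053] [ 7.17803211e-01  6.96244742e-01 -3.88221831e-04 -1.28806811e-03] [ 0.50032404 -0.18373938  0.53056965] 59.72526077168426 [-5.38858043e-01  4.42228173e-01  1.62674139e+00 -9.46563473e-05
  1.07531240e+00 -5.08323439e-01]
```

View pics/g1.png

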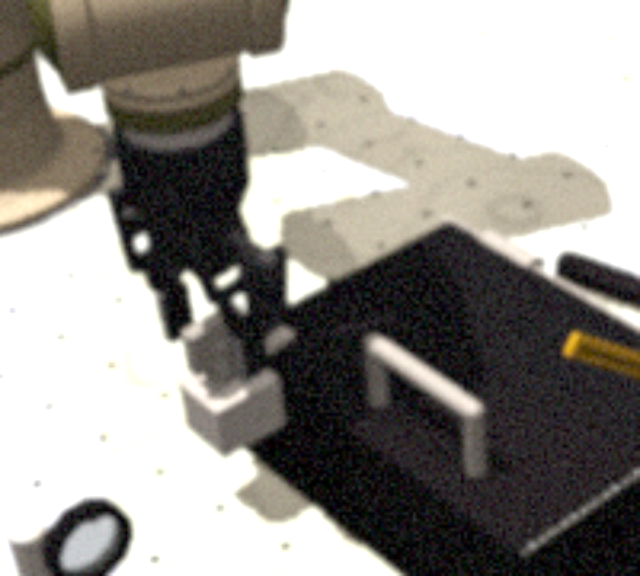

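The wing at crop (213,345) sits between the open fingers, as planned. Closing on it.

Call:
jog_arm(
  targets=[
    [[0,0,0,0,0,0,0.6],[0,0,0,0,0,0,0.95],[0,0,0,0,0,0,0.95],[0,0,0,0,0,0,0.95],[0,0,0,0,0,0,0.95]],
  ],
  force=35,
)

```text
time: 2.95
eef_pos: [504.2, -165.9, 120.3]
eef_rot: [0.717, 0.697, -0.001, -0.0]
ft_force: [-6.7, 0.1, 8.5]
opening: 11.8
```

Call:
jog_arm(
  targets=[
    [[0,0,-0.05,0,0,-0.14,0.95],[0,0,-0.05,0,0,-0.28,0.95],[0,0,-0.05,0,0,-0.42,0.95],[0,0,-0.05,0,0,-0.56,0.95],[0,0,-0.05,0,0,-0.7,0.95],[0,0,-0.05,0,0,-0.7,0.95]],
  ],
)

```text
time: 3.55
eef_pos: [505.0, -165.6, 120.5]
eef_rot: [0.434, 0.901, 0.0, 0.0]
ft_force: [5.1, -0.6, -9.9]
opening: 11.3
```

Call:
jog_arm(
  targets=[
    [[0,0,0,0,0,-0.14,0.95],[0,0,0,0,0,-0.28,0.95],[0,0,0,0,0,-0.42,0.95],[0,0,0,0,0,-0.56,0.95],[0,0,0,0,0,-0.7,0.95],[0,0,0,0,0,-0.76,0.95],[0,0,0,0,0,-0.76,0.95],[0,0,0,0,0,-0.76,0.95]],
  ],
)

```text
time: 4.35
eef_pos: [505.4, -164.7, 120.5]
eef_rot: [0.07, 0.998, 0.001, 0.001]
ft_force: [7.3, 4.0, -11.6]
opening: 11.3
```

```bash
python3 - <<'E'
from h import *
s=manip.get_state(); print(s["eef_pos"],s["eef_rot"],s["ft_force"],s["wrist_torque"],s["opening"],s["joints"])
E
```

```text
[ 505.44729433 -164.69485099  120.51467354] [7.02903729e-02 9.97525763e-01 1.07346651e-03 6.80808382e-04] [  7.26227843   4.00107405 -11.5880404 ] [ 0.73259471 -1.48775874  0.02151646] 11.291291847891918 [-0.53679286  0.43986919  1.62430467  0.00287289  1.07716986 -1.96825323]
```

Call:
jog_arm(
  targets=[
    [[0,0,0,0,0,0,0.4],[0,0,0,0,0,0,0.4],[0,0,0,0,0,0,0.4],[0,0,-0.8,0,0,0,0.3],[0,0,-1.6,0,0,0,0.3],[0,0,-2.2,0,0,0,0.3],[0,0,-2.2,0,0,0,0.3]],
  ],
)

```text
time: 5.05
eef_pos: [505.9, -166.6, 212.8]
eef_rot: [0.07, 0.998, -0.002, 0.003]
ft_force: [0.1, 0.2, -0.3]
opening: 59.7
```

```bash
python3 - <<'E'
from h import *
c=cap("scene"); cv2.imwrite("pics/g2.png",cv2.convertScaleAbs(cv2.resize(c["color"][100:290,90:360],None,fx=2.9,fy=2.9),alpha=1.6))
s=manip.get_state(); print(s["eef_pos"],s["eef_rot"],s["ft_force"],s["opening"],s["time"])
from scipy.spatial.transform import Rotation as R
M=R.from_quat(s["eef_rot"]).as_matrix(); g=C+30*ex-70*ey; g=(g+np.array([640.7,-125.1,0]))/2; g[2]=126+60
print(g,"shift",M.T@(g-s["eef_pos"])/40, "yaw x",np.arctan2(M[1,0],M[0,0]), "want",yaw+np.pi)
E
```

```text
[ 505.18081548 -166.13065789  210.69126898] [ 7.03982936e-02  9.97517689e-01 -7.59937456e-04  1.40111533e-03] [-0.51498353  0.28971777 -0.74376533] 60.17388204586 5.1
[ 640.90635468 -126.28624663  186.        ] shift [-3.21780273  1.46361357  0.62469358] yaw x 3.0006812447297815 want 2.9768335722015284
```

View pics/g2.png

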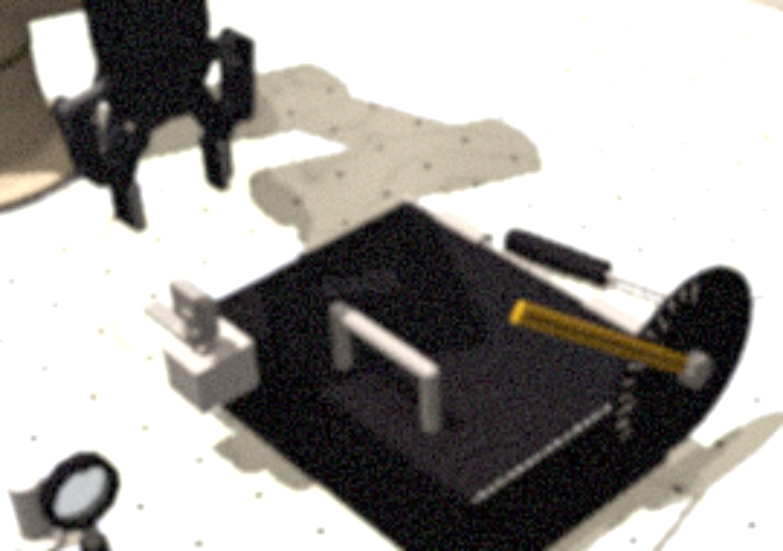

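The clip now points away from the lid, at crop (165,320), and the nut is well clear. Going to the handle.

Call:
jog_arm(
  targets=[
    [[-0.8,0.37,0,0,0,0.024,0.3],[-1.6,0.74,0,0,0,0.024,0.3],[-2.4,1.1,0,0,0,0.024,0.3],[-3.22,1.46,0,0,0,0.024,0.3],[-3.22,1.46,0.6,0,0,0.024,0.3],[-3.22,1.46,1.2,0,0,0.024,0.3],[-3.22,1.46,1.7,0,0,0.024,0.3],[-3.22,1.46,2.1,0,0,0.024,0.3],[-3.22,1.46,2.1,0,0,0.024,0.3]],
  ],
)

```text
time: 6.0
eef_pos: [638.9, -125.6, 121.7]
eef_rot: [0.082, 0.997, 0.001, -0.003]
ft_force: [-0.5, 0.3, 0.1]
opening: 59.7
```

Call:
jog_arm(
  targets=[
    [[0,0,0,0,0,0,0.6],[0,0,0,0,0,0,0.95],[0,0,0,0,0,0,0.95],[0,0,0,0,0,0,0.95],[0,0,0,0,0,0,0.95]],
  ],
  force=80,
)

```text
time: 6.5
eef_pos: [640.7, -126.3, 126.1]
eef_rot: [0.082, 0.997, -0.0, 0.001]
ft_force: [-1.2, -0.6, 3.6]
opening: 9.6
```

```bash
python3 - <<'E'
from h import *
from scipy.spatial.transform import Rotation as R
s=manip.get_state(); print(s["eef_pos"],s["eef_rot"],s["ft_force"],s["opening"],s["time"])
M=R.from_quat(s["eef_rot"]).as_matrix(); print((M.T@ey).round(3))
for t in (.1,.2,.3,.4,.5,.6,.685):
    dy=-170*np.cos(t)+50*np.sin(t)+170; dz=170*np.sin(t)+50*np.cos(t)-50
    print(t,(M.T@(dy*ey+[0,0,dz])/40).round(3))
E
```

```text
[ 640.73222206 -126.3144825   126.11634543] [ 8.23388449e-02  9.96604150e-01 -3.27635786e-04  6.12309776e-04] [-1.2270771  -0.59414563  3.60123358] 9.641250665107753 6.5
[ 0.     1.    -0.001]
0.1 [-0.001  0.146 -0.418]
0.2 [-0.001  0.333 -0.82 ]
0.3 [-1.00e-03  5.59e-01 -1.20e+00]
0.4 [-0.002  0.821 -1.557]
0.5 [-0.002  1.119 -1.885]
0.6 [-0.003  1.447 -2.182]
0.685 [-0.003  1.748 -2.408]
```

Call:
jog_arm(
  targets=[
    [[0,0.07,-0.2,0,0,0,0.95],[0,0.146,-0.418,0,0,0,0.95],[0,0.235,-0.62,0,0,0,0.95],[0,0.333,-0.82,0,0,0,0.95],[0,0.333,-0.82,0,0,0,0.95]],
  ],
)

```text
time: 7.0
eef_pos: [642.7, -113.9, 158.6]
eef_rot: [0.082, 0.997, -0.001, 0.0]
ft_force: [0.8, -7.4, -3.9]
opening: 9.5
```

```bash
python3 - <<'E'
from h import *
c=cap("scene"); cv2.imwrite("pics/g3.png",cv2.convertScaleAbs(cv2.resize(c["color"][60:290,90:360],None,fx=2.6,fy=2.6),alpha=1.6))
s=manip.get_state(); print(s["eef_pos"],s["ft_force"],s["wrist_torque"],s["opening"],s["time"])
E
```

```text
[ 642.64888967 -114.13353857  158.08788512] [ 1.24809249 -8.23975977 -3.54150053] [-1.39009517 -0.18287495  0.0706977 ] 9.058052568585298 7.05
```

View pics/g3.png

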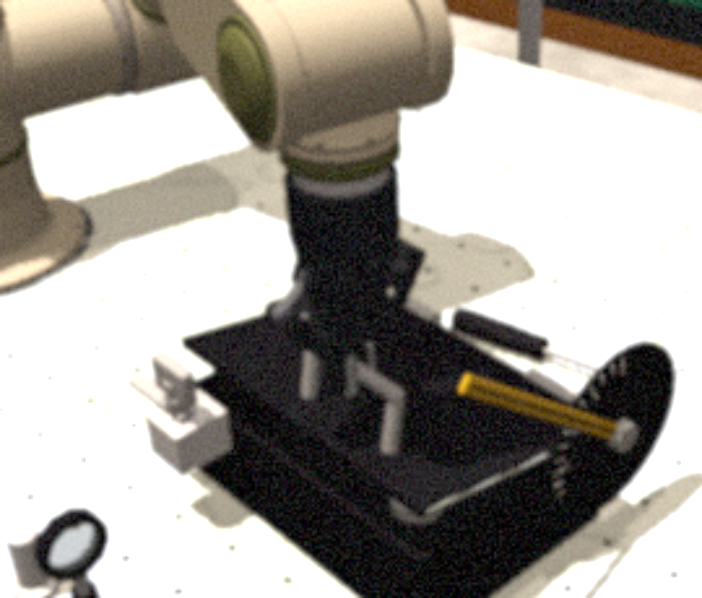

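The lid is lifting with the handle held, and the gap along the front shows it at about 0.2 rad. Continuing along the arc.

Call:
jog_arm(
  targets=[
    [[0,0.11,-0.19,0,0,0,0.95],[0,0.226,-0.38,0,0,0,0.95],[0,0.355,-0.56,0,0,0,0.95],[0,0.488,-0.737,0,0,0,0.95],[0,0.635,-0.905,0,0,0,0.95],[0,0.786,-1.065,0,0,0,0.95],[0,0.95,-1.215,0,0,0,0.95],[0,1.114,-1.362,0,0,0,0.95],[0,1.265,-1.48,0,0,0,0.95],[0,1.39,-1.57,0,0,0,0.95]],
  ],
)

```text
time: 8.05
eef_pos: [651.4, -62.0, 222.6]
eef_rot: [0.084, 0.996, -0.004, 0.0]
ft_force: [-8.1, -18.3, 12.0]
opening: 8.9
```

Call:
jog_arm(
  targets=[
    [[0,0,0,0,0,0,0.95],[0,0,0,0,0,0,0.95],[0,0,0,0,0,0,0.95]],
  ],
)

```text
time: 8.35
eef_pos: [651.5, -61.7, 223.1]
eef_rot: [0.083, 0.997, -0.003, 0.001]
ft_force: [-6.5, -15.5, 10.5]
opening: 8.7
```

```bash
python3 - <<'E'
from h import *
c=cap("scene"); np.savez("s4.npz",**{k:c[k] for k in("color","range_z","K","D","T")})
cv2.imwrite("pics/g4.png",cv2.convertScaleAbs(cv2.resize(c["color"][110:290,170:370],None,fx=3.2,fy=3.2,interpolation=cv2.INTER_CUBIC),alpha=2.0))
s=manip.get_state(); print(s["eef_pos"],s["ft_force"],s["wrist_torque"],s["opening"],s["time"],abs(s["dq"]).max())
g=s["eef_pos"]+[0,0,19]; y=(g-C)@ey-100; z=g[2]-95; print("r",np.hypot(y,z),"theta from handle",np.arctan2(z,-y)-np.arctan2(50,170), "enc x",(g-C)@ex)
print(index(c))
E
```

```text
[651.48882912 -61.68783051 223.0537623 ] [ -6.27302766 -14.75851489  10.09439114] [-2.44171598  1.09238746  0.02688294] 9.062901538293374 8.4 0.0012757265012489142
r 179.77005167587808 theta from handle 0.6718919777801047 enc x 29.445954898370267
(np.float32(0.69083256), np.float64(0.6951204227559545), np.float64(221.91189152348443), np.float32(3.5306778), 483)
```

View pics/g4.png

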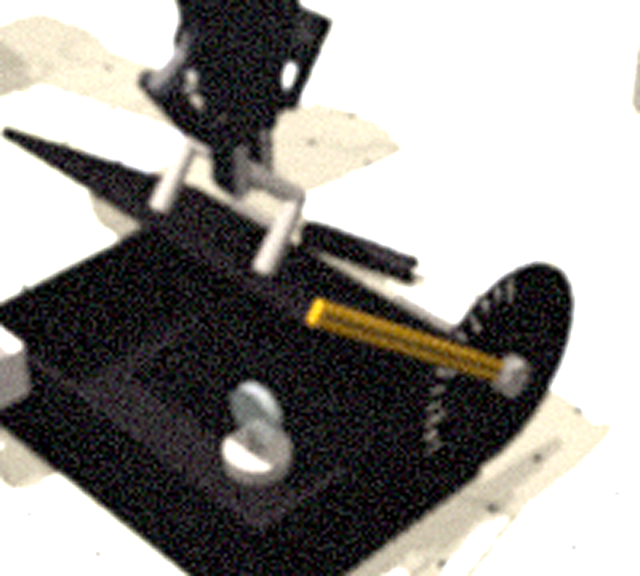

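The lid is nearly edge-on to this camera. Its dial-end edge is hidden behind the bar, from crop (315,312) to (510,375), which fits with alignment. I'll check the lid angle from the top camera's depth.

```bash
python3 - <<'E'
from h import *
c=cap("top")
vv,uu=np.mgrid[0:384,0:512]; px=np.c_[uu.ravel(),vv.ravel()]
P=depthpts(c,px); g=c["color"].max(2).ravel(); ok=c["range_z"].ravel()>0
x=(P-C)@ex; y=(P-C)@ey; z=P[:,2]; d=z-95
s=(100-y)
for a,b in((85,135),(-135,-30),(-135,135)):
    m=ok&(g<75)&(x>a)&(x<b)&(s>30)&(s<190)&(abs(np.arctan2(d-5,s)-.68)<.25)
    A=np.c_[x[m],s[m],np.ones(m.sum())]; w=np.ones(m.sum(),bool)
    for _ in range(6):
        k=np.linalg.lstsq(A[w],z[m][w],rcond=None)[0]; r=z[m]-A@k; w=abs(r)<4
    print(a,b,m.sum(),w.sum(),"slope ang",np.arctan(k[1]),"xslope",k[0],"s range",s[m][w].min(),s[m][w].max(),"offset",k[2])
st=manip.get_state(); print(st["eef_pos"],st["ft_force"],st["opening"],abs(st["dq"]).max())
E
```

```text
85 135 133 126 slope ang 0.6684163309130453 xslope -0.021027189499699554 s range 30.122816723299707 49.71284876568715 offset 104.80956056766496
-135 -30 291 273 slope ang 0.6554822455990149 xslope 0.0009069518643954727 s range 30.01789972636513 56.1387568805495 offset 103.65182217957079
-135 135 1179 1086 slope ang 0.6492529777291824 xslope -0.001982022449268025 s range 30.01789972636513 156.49002380814966 offset 103.80843395262333
[651.49238726 -61.67949545 223.06723608] [ -6.53440269 -15.12804518  10.19426069] 9.27146172147241 0.0027202495953781852
```

Call:
jog_arm(
  targets=[
    [[0,0.02,-0.02,0,0,0,0.95],[0,0.05,-0.04,0,0,0,0.95],[0,0.07,-0.06,0,0,0,0.95],[0,0.07,-0.06,0,0,0,0.95],[0,0.07,-0.06,0,0,0,0.95],[0,0.07,-0.06,0,0,0,0.95]],
  ],
)

```text
time: 9.05
eef_pos: [651.9, -58.9, 225.1]
eef_rot: [0.083, 0.997, -0.003, 0.001]
ft_force: [-5.1, -15.5, 8.5]
opening: 9.5
```

```bash
python3 - <<'E'
from h import *
c=cap("top"); 
vv,uu=np.mgrid[0:384,0:512]; px=np.c_[uu.ravel(),vv.ravel()]
P=depthpts(c,px); g=c["color"].max(2).ravel(); ok=c["range_z"].ravel()>0
x=(P-C)@ex; s=100-(P-C)@ey; z=P[:,2]
m=ok&(g<75)&(abs(x)<135)&(s>30)&(s<190)&(abs(np.arctan2(z-100,s)-.68)<.25)
A=np.c_[s[m],np.ones(m.sum())]; w=np.ones(m.sum(),bool)
for _ in range(8): k=np.linalg.lstsq(A[w],z[m][w],rcond=None)[0]; w=abs(z[m]-A@k)<4
print("lid depth ang",np.arctan(k[0]),w.sum())
# bar in the same camera
b=ok&(x>148)&(x<158)&(s>80)&(s<185)&(z>150); k=np.polyfit(s[b],z[b],1); print("bar depth",np.arctan(k[0]),b.sum(),"tip z",z[b].max())
st=manip.get_state(); e=st["eef_pos"]+[0,0,19]; y=(e-C)@ey-100; zz=e[2]-95
print("handle ang",np.arctan2(zz,-y)-np.arctan2(50,170),np.hypot(y,zz),st["eef_pos"],st["ft_force"],st["opening"],abs(st["dq"]).max(),st["time"])
c=cap("scene"); print(index(c)[:2])
cv2.imwrite("pics/g5.png",cv2.convertScaleAbs(cv2.resize(c["color"][110:290,130:370],None,fx=3.2,fy=3.2,interpolation=cv2.INTER_CUBIC),alpha=3.0,beta=-5))
E
```

```text
lid depth ang 0.6702818353070389 967
bar depth 0.6327446908408672 75 tip z 239.96150406264917
handle ang 0.6914523029088544 179.88697023911635 [651.92576479 -58.89097054 225.14506304] [ -5.21916488 -15.32612692   7.76409624] 9.174018011126458 0.0010375107364280912 9.1
(np.float32(0.691151), np.float64(0.6964342695581839))
```

View pics/g5.png

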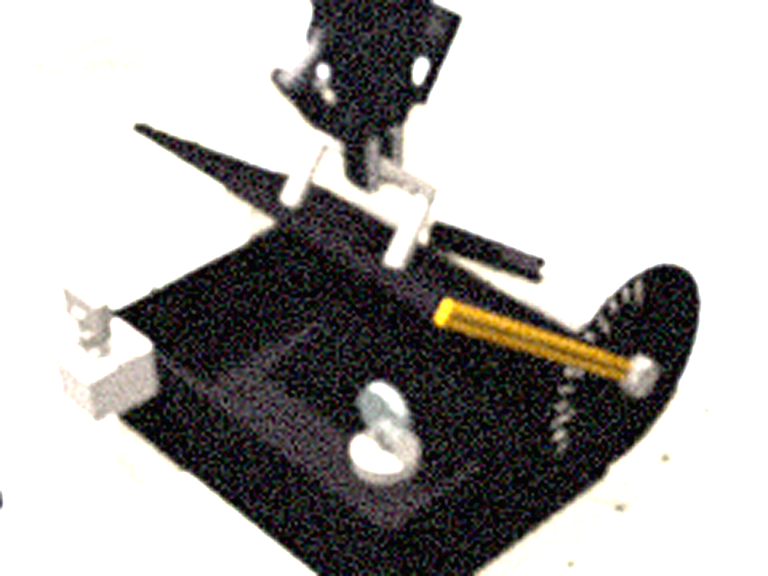

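The lid's free edge, from crop (138,127) to about (440,305), runs straight into the brass bar's tip, so it lines up. The gripper still holds the handle and the clip is clear. Handing in.

```bash
python3 -c "
from rig import manip
print(manip.close_job()); s=manip.get_state(); print(s['time'],s['eef_pos'],s['opening'])"
```

```text
the job is handed in; nothing more can be done
None
the job is handed in; nothing more can be done
```

I turned the wing nut anticlockwise to about 1.6 rad, short of its 1.65 stop. I then lifted the lid by its bar handle to the index bar and handed the job in at about 9 s, with the gripper still holding the handle. The hand-in gives no verdict, so the checks below are mine from just before it.

- **Nut:** about 1.6 rad, worked out from the tool angle when I let go. The pictures show the clip pointing away from the lid.
- **Lid angle:** 0.69 rad from the handle position and 0.67 rad from the top camera's depth.
- **Index bar:** 0.69 rad from the scene camera both before and after the lift, so its setting did not shift. The lid should be within about 0.02 rad of it.
- **Disagreements:** The top camera's depth of the thin bar gave 0.68 at first and 0.63 at the end. I trusted the scene camera over that, because few depth points fall on the bar. If 0.63 were right, the lid would be 0.04 to 0.06 rad off, at the edge of the 0.06 limit. The handle radius also read about 2.6 mm too long, roughly the calibration error.
- **Grip:** set to 80 N on the handle, with an opening of about 9 mm on the 12 mm bar and the arm still. The arm pushes the handle radially with about 15 N, a small position mismatch.
- **Bystanders:** no move was planned near the lens holder, screwdriver or post, but I did not re-measure them at the end.

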